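# Clear used cassettes and sample vials into the lab waste bin

### The job

Clear the bench after the assay: slide every used test cassette up out of the slotted rack and put it in the pouring tray, and put the vials lying loose on the bench in the tray too. Once everything is in the tray together, carry it to the yellow waste bin and tip the whole load in, then set the empty tray back upright in the middle of its rubber mat and let go. Leave the beaker, bottle and jar where they stand.

Things in the scene. Friction and masses are not known exactly. Their poses are not given: they have to be found in the camera images.
- tray: grey plastic pouring tray, 300 g, origin under the middle of its floor, x along its length. 200 mm long (x), 150 mm wide (y); side walls (y = +-75) and rear wall (x = +100 mm) 45 mm high, 4 mm thick, floor 4 mm. No front wall: from x = -60 to -100 mm the floor rises as a ramp, 20 mm high, over which it pours. Empties when tipped 70 degrees or more, front down
- tray_grip (a point): top middle of the tray's grip fin, a rigid upright plate on the tray's centreline at the rear: 12 mm thick (tray's y), 60 mm long (tray's x = +30 to +90 mm), its top 85 mm above the tray's underside; this point is at tray (60, 0, 85) mm, with the tray's axes
- tray_lip (a point): middle of the upper edge of the pouring ramp, at tray (-100, 0, 23) mm, with the tray's axes
- mat: thin black rubber mat fixed on the bench, 240 mm (x) x 190 mm (y), 3 mm thick, origin under its centre; the tray starts on it and belongs centred on it
- bin: open-topped yellow waste bin fixed on the bench, 240 x 240 mm, 100 mm high, walls and floor 5 mm, rim 8 mm proud outside; origin under its centre
- rack: white slotted rack fixed on the bench, origin under its centre: base 86 (x) x 158 (y) x 12 mm, toothed walls at x = +-(20 to 35) mm, 52 mm high, the 39 mm between them free. Four upright slots 10 mm wide (y) at y = -54, -18, +18, +54 mm. Cassettes stand in them facing the rack's y and stick out 24 mm above the walls; lift them straight up by 45 mm or more
- cassette0: used test cassette: flat off-white plastic plate 50 mm wide (its x), 8 mm thick (its y), 64 mm tall (its z), 25 g, origin at its centre. Starts upright in a slot of the rack, its bottom edge 12 mm and its top edge 76 mm above the bench. May be absent (None from the start); slot at y = -54 mm of the rack
- cassette1: used test cassette: flat off-white plastic plate 50 mm wide (its x), 8 mm thick (its y), 64 mm tall (its z), 25 g, origin at its centre. Starts upright in a slot of the rack, its bottom edge 12 mm and its top edge 76 mm above the bench. May be absent (None from the start); slot at y = -18 mm of the rack
- cassette2: used test cassette: flat off-white plastic plate 50 mm wide (its x), 8 mm thick (its y), 64 mm tall (its z), 25 g, origin at its centre. Starts upright in a slot of the rack, its bottom edge 12 mm and its top edge 76 mm above the bench. May be absent (None from the start); slot at y = 18 mm of the rack
- cassette3: used test cassette: flat off-white plastic plate 50 mm wide (its x), 8 mm thick (its y), 64 mm tall (its z), 25 g, origin at its centre. Starts upright in a slot of the rack, its bottom edge 12 mm and its top edge 76 mm above the bench. May be absent (None from the start); slot at y = 54 mm of the rack
- stray0: stray square sample vial with a blue cap: a block 46 mm long (its x, cap end +x: the block spans x -23 to +23 mm) and 20 x 20 mm (its y and z), 20 g, origin at the block's centre. Lies on the bench on its side beyond the mat, origin 10 mm up. May be absent (None from the start)
- stray1: stray square sample vial with a blue cap: a block 46 mm long (its x, cap end +x: the block spans x -23 to +23 mm) and 20 x 20 mm (its y and z), 20 g, origin at the block's centre. Lies on the bench on its side beyond the mat, origin 10 mm up. May be absent (None from the start)
- stray2: stray square sample vial with a blue cap: a block 46 mm long (its x, cap end +x: the block spans x -23 to +23 mm) and 20 x 20 mm (its y and z), 20 g, origin at the block's centre. Lies on the bench on its side beyond the mat, origin 10 mm up. May be absent (None from the start)
- vial0: square sample vial with a blue cap: a block 46 mm long (its x, cap end +x: the block spans x -23 to +23 mm) and 20 x 20 mm (its y and z), 20 g, origin at the block's centre. Starts lying in the tray
- vial1: square sample vial with a blue cap: a block 46 mm long (its x, cap end +x: the block spans x -23 to +23 mm) and 20 x 20 mm (its y and z), 20 g, origin at the block's centre. Starts lying in the tray
- vial2: square sample vial with a blue cap: a block 46 mm long (its x, cap end +x: the block spans x -23 to +23 mm) and 20 x 20 mm (its y and z), 20 g, origin at the block's centre. Starts lying in the tray
- vial3: square sample vial with a blue cap: a block 46 mm long (its x, cap end +x: the block spans x -23 to +23 mm) and 20 x 20 mm (its y and z), 20 g, origin at the block's centre. Starts lying in the tray
- beaker: glass beaker, 70 mm across, 85 mm high, origin under its centre; not part of the job
- bottle: amber bottle, 54 mm across, 95 mm high, origin under its centre; not part of the job
- jar: small white jar, 44 mm across, 50 mm high, origin under its centre; not part of the job

How it is judged:
On the way, in this order (a step that is already met when the one before it is completed fails the run):
1. all the cassettes and all the vials lie together in the tray, let go, and the tray stands level (x of cassette0 in the frame of tray between -0.105 and 0.105 m and y of cassette0 in the frame of tray between -0.075 and 0.075 m and z of cassette0 in the frame of tray between 0 and 0.075 m and x of cassette1 in the frame of tray between -0.105 and 0.105 m and y of cassette1 in the frame of tray between -0.075 and 0.075 m and z of cassette1 in the frame of tray between 0 and 0.075 m and x of cassette2 in the frame of tray between -0.105 and 0.105 m and y of cassette2 in the frame of tray between -0.075 and 0.075 m and z of cassette2 in the frame of tray between 0 and 0.075 m and x of cassette3 in the frame of tray between -0.105 and 0.105 m and y of cassette3 in the frame of tray between -0.075 and 0.075 m and z of cassette3 in the frame of tray between 0 and 0.075 m and x of stray0 in the frame of tray between -0.105 and 0.105 m and y of stray0 in the frame of tray between -0.075 and 0.075 m and z of stray0 in the frame of tray between 0 and 0.075 m and x of stray1 in the frame of tray between -0.105 and 0.105 m and y of stray1 in the frame of tray between -0.075 and 0.075 m and z of stray1 in the frame of tray between 0 and 0.075 m and x of stray2 in the frame of tray between -0.105 and 0.105 m and y of stray2 in the frame of tray between -0.075 and 0.075 m and z of stray2 in the frame of tray between 0 and 0.075 m and x of vial0 in the frame of tray between -0.105 and 0.105 m and y of vial0 in the frame of tray between -0.075 and 0.075 m and z of vial0 in the frame of tray between 0 and 0.075 m and x of vial1 in the frame of tray between -0.105 and 0.105 m and y of vial1 in the frame of tray between -0.075 and 0.075 m and z of vial1 in the frame of tray between 0 and 0.075 m and x of vial2 in the frame of tray between -0.105 and 0.105 m and y of vial2 in the frame of tray between -0.075 and 0.075 m and z of vial2 in the frame of tray between 0 and 0.075 m and x of vial3 in the frame of tray between -0.105 and 0.105 m and y of vial3 in the frame of tray between -0.075 and 0.075 m and z of vial3 in the frame of tray between 0 and 0.075 m and contact force between each of cassette0, cassette1, cassette2, cassette3, stray0, stray1, stray2 and the fingers below 0.1 N and angle between tray's own z axis and vertical below 0.2 rad), for 0.2 s.
2. the tray is tipped well over (more than 50 degrees) above the bin (angle between tray's own z axis and vertical above 0.87 rad and horizontal distance between tray and bin below 0.25 m and height (world z) of tray above 0.06 m), for 0.1 s.
At the end, for the whole second after the job is handed in: all the cassettes and vials lie in the bin, below its rim and at rest; the tray stands upright (within 0.08 rad) and still on the mat, its centre within 40 mm of the mat's centre, released (x of cassette0 in the frame of bin between -0.118 and 0.118 m and y of cassette0 in the frame of bin between -0.118 and 0.118 m and z of cassette0 in the frame of bin between 0 and 0.095 m and x of cassette1 in the frame of bin between -0.118 and 0.118 m and y of cassette1 in the frame of bin between -0.118 and 0.118 m and z of cassette1 in the frame of bin between 0 and 0.095 m and x of cassette2 in the frame of bin between -0.118 and 0.118 m and y of cassette2 in the frame of bin between -0.118 and 0.118 m and z of cassette2 in the frame of bin between 0 and 0.095 m and x of cassette3 in the frame of bin between -0.118 and 0.118 m and y of cassette3 in the frame of bin between -0.118 and 0.118 m and z of cassette3 in the frame of bin between 0 and 0.095 m and x of stray0 in the frame of bin between -0.118 and 0.118 m and y of stray0 in the frame of bin between -0.118 and 0.118 m and z of stray0 in the frame of bin between 0 and 0.095 m and x of stray1 in the frame of bin between -0.118 and 0.118 m and y of stray1 in the frame of bin between -0.118 and 0.118 m and z of stray1 in the frame of bin between 0 and 0.095 m and x of stray2 in the frame of bin between -0.118 and 0.118 m and y of stray2 in the frame of bin between -0.118 and 0.118 m and z of stray2 in the frame of bin between 0 and 0.095 m and x of vial0 in the frame of bin between -0.118 and 0.118 m and y of vial0 in the frame of bin between -0.118 and 0.118 m and z of vial0 in the frame of bin between 0 and 0.095 m and x of vial1 in the frame of bin between -0.118 and 0.118 m and y of vial1 in the frame of bin between -0.118 and 0.118 m and z of vial1 in the frame of bin between 0 and 0.095 m and x of vial2 in the frame of bin between -0.118 and 0.118 m and y of vial2 in the frame of bin between -0.118 and 0.118 m and z of vial2 in the frame of bin between 0 and 0.095 m and x of vial3 in the frame of bin between -0.118 and 0.118 m and y of vial3 in the frame of bin between -0.118 and 0.118 m and z of vial3 in the frame of bin between 0 and 0.095 m and linear speed of each of cassette0, cassette1, cassette2, cassette3, stray0, stray1, stray2, vial0, vial1, vial2, vial3, tray below 0.03 m/s and horizontal distance between tray and mat below 0.04 m and angle between tray's own z axis and vertical below 0.08 rad and height (world z) of tray below 0.012 m); the robot touches nothing.
It fails at once if the beaker is moved more than 30 mm or tipped (distance of beaker from where it was at the start of the episode above 0.03 m or angle between beaker's own z axis and vertical above 0.4 rad).
It fails at once if the bottle is moved more than 30 mm or tipped (distance of bottle from where it was at the start of the episode above 0.03 m or angle between bottle's own z axis and vertical above 0.4 rad).
It fails at once if the jar is moved more than 30 mm or tipped (distance of jar from where it was at the start of the episode above 0.03 m or angle between jar's own z axis and vertical above 0.4 rad).
Of cassette0, cassette1, cassette2, cassette3 only 3 to 4 are there at a start; the rules pass over those that are not, and their reading is None.
Of stray0, stray1, stray2 only 2 to 3 are there at a start; the rules pass over those that are not, and their reading is None.
At some moment in a run one of stray0, stray1, stray2, tray may be knocked a few centimetres aside while the robot is not near it.
It also fails if it takes over 210 s, if anything falls off the work surface, if the arm or the gripper's body presses on something with over 40 N, if the wrist force passes 120 N, or if a joint passes its speed limit or range.

### The arm

A 6-joint arm with a two-finger parallel gripper is mounted at the origin on the work surface. World frame = base frame: x ahead of the robot, y to its left, z up, the work surface at z = 0. Lengths are in m, angles in rad, forces in N, time in s.
With the tool pointing down it reaches from about 0.3 to 0.825 m from the base axis. Payload 5.4 kg.
Tool frame: the origin (TCP) lies at the very end of the fingers, on their centre line; the grasp point (between the pads) lies 19 mm behind it; z points along the fingers, y is the line along which they close (so a half turn about z gives the same grasp; the last joint's range is limited). The gripper opens to 92 mm and grips with 3 to 60 N. Pads are 20 mm wide; open, the fingers measure 128 mm over their backs; the gripper's body (75 mm by 189 mm) begins 69 mm behind the grasp point.
Start: joints at [-1.47, 0.158, 1.597, -0, 1.386, -0.21], TCP at [0.176, -0.547, 0.215] pointing down, gripper open.
Joint ranges: [-2.91, 2.91], [-0.94, 2.29], [0.18, 2.7], [-1.29, 4.43], [0.17, 2.64], [-3, 3]. Speed limits (rad/s): [2.57, 2.57, 3.14, 3.14, 3.14, 3.14].

### API

Orientations are given as a 3x3 rotation matrix whose columns are the frame's x, y, z axes.
In Python, from station import robot, telemetry, vision gives the robot as it stands. Calls block until the motion is done:
- robot.goto(position, orientation): joint-space move of the TCP to a pose.
- robot.move_straight(position, orientation=None, v=0.15): straight line of the TCP; orientation=None keeps the orientation; v is the mean speed in m/s.
- robot.set_joints(angles): joint-space move.
- robot.open_jaws() and robot.gripper_close(): open the fingers fully, or close them until they stop; the grip force is fixed at half the most.
- robot.wait(seconds).
- robot.ik(position, orientation): joint angles nearest the present ones, or None.
- telemetry.read_state(): the state.
- vision.grab_frame(name): name is "scene" or "side" or "wrist"; returns the picture (400x640x3 uint8, red, green, blue); there is no depth.
- vision.get_calibration(name): a dict with "intrinsics" (3x3 intrinsics, pixels), "extrinsics" (4x4, takes a point from camera to world coordinates). Camera axes: x right, y down, z forward; pixel columns grow to the right and rows downward; lengths in m; the calibration is good to about 2 mm. A picture is of the moment at which its call begins: read the wrist's pose just before it. get_calibration takes no time and is no camera call; for the wrist camera it gives the pose at the moment of the call.
A pose or a line that the arm cannot do raises robot.MotionError and nothing moves.
- robot.close_job(): hands the job in; it is judged then, once.
Trained networks look in the newest picture that a camera, given by its name, has taken for a name from the list of things; names that differ only in an ending like _2 or _b are one class to them, and where a whole thing is asked for, a point or a joint stands for the part that bears it (a point fixed in the world has none). Each returns a list of dicts, best first, with "confidence" (0 to 1); they miss things now and then, are a little off and sometimes report something else, mostly with a low value. They report only what shows in the picture. A call takes as long as a camera call.
- vision.outline_of(thing, camera): "mask" (400x640 bool, what is visible of it) and "point" ([column, row] in pixels, amid what is visible of it).
The state is a dict: "time_s": time; "qpos": joint angles; "qvel": joint speeds; "effort": joint torques, N m; "tcp_pos": TCP position; "tcp_rot": TCP orientation; "force": force on the tool from outside, world axes, zero at the start; "torque": the same for the moment, N m; "gripper_width": opening from 0.0 (shut) to 1.0 (fully open); "gripper_force": force on a finger pad.
Only numpy, scipy, OpenCV 4.12 (cv2) and the standard library are available. Lean on these libraries where they do the work, as an engineer would, in place of code of your own. Each camera call takes 0.05 s, during which the arm holds its last target. There are 200 camera calls.

## Working session

There is one attempt and no reset: what is moved stays moved. The work goes in short steps, each a Python script; the robot and the scene stay as the last script left them, time stands still between calls to the robot, and variables do not carry over. Pictures are saved under pics/ and viewed, at most 14 in all, crops included, and the job is handed in when it is done.

```bash
ls; mkdir -p pics
cat > h.py <<'E'
import numpy as np, cv2
from station import robot, telemetry, vision
def grab(cam,name=None):
    im=vision.grab_frame(cam)
    if name: cv2.imwrite(f'pics/{name}.png',im[:,:,::-1])
    return im
def px2w(cam,uv,z):
    c=vision.get_calibration(cam);K=np.array(c['intrinsics']);T=np.array(c['extrinsics'])
    uv=np.atleast_2d(np.asarray(uv,float))
    d=(T[:3,:3]@np.linalg.inv(K)@np.c_[uv,np.ones(len(uv))].T).T
    o=T[:3,3]; return o+d*((z-o[2])/d[:,2])[:,None]
def w2px(cam,P):
    c=vision.get_calibration(cam);K=np.array(c['intrinsics']);T=np.array(c['extrinsics'])
    p=(np.atleast_2d(P)-T[:3,3])@T[:3,:3]; q=p@K.T; return q[:,:2]/q[:,2:]
def down(a): # tool down; closing axis y at world angle a
    y=np.array([np.cos(a),np.sin(a),0]);z=np.array([0,0,-1.]);return np.c_[np.cross(y,z),y,z]
E
python3 - <<'E'
from h import *
for c in ('scene','side'):
    grab(c,c+'0'); k=vision.get_calibration(c); print(c,np.round(k['intrinsics'],1).tolist(),np.round(k['extrinsics'],3).tolist())
    for t in ('tray','mat','bin','rack','cassette0','stray0','vial0','beaker','bottle','jar','tray_grip','tray_lip'):
        for o in vision.outline_of(t,c):
            print(t,round(o['confidence'],2),np.round(o['point']),int(o['mask'].sum()), np.round(px2w(c,o['point'],0.0)[0],3))
print(telemetry.read_state()['time_s'])
E
```

```text
pics
scene [[460.6, 0.0, 321.0], [0.0, 460.6, 199.7], [0.0, 0.0, 1.0]] [[-0.701, 0.452, -0.552, 1.343], [0.713, 0.455, -0.533, 0.752], [0.011, -0.767, -0.641, 0.98], [0.0, 0.0, 0.0, 1.0]]
tray 0.56 [330. 203.] 2526 [ 0.49 -0.03 -0.  ]
mat 0.64 [344. 219.] 883 [0.515 0.057 0.   ]
mat 0.39 [269. 210.] 100 [ 0.658 -0.143  0.   ]
bin 0.65 [424. 248.] 8676 [0.441 0.307 0.   ]
bin 0.57 [281. 158.] 81 [ 0.431 -0.338  0.   ]
bin 0.41 [331. 205.] 2668 [ 0.498 -0.02   0.   ]
rack 0.74 [268. 167.] 757 [ 0.507 -0.325  0.   ]
rack 0.19 [331. 204.] 2505 [ 0.494 -0.024  0.   ]
cassette0 0.69 [281. 159.] 104 [ 0.438 -0.329  0.   ]
cassette0 0.62 [267. 150.] 79 [ 0.434 -0.413  0.   ]
cassette0 0.62 [273. 156.] 82 [ 0.445 -0.369 -0.   ]
cassette0 0.42 [259. 145.] 88 [ 0.438 -0.46   0.   ]
stray0 0.64 [326. 259.] 135 [0.68  0.135 0.   ]
stray0 0.57 [266. 211.] 106 [ 0.666 -0.145  0.   ]
beaker 0.7 [281. 161.] 134 [ 0.446 -0.323  0.   ]
beaker 0.59 [228. 189.] 601 [ 0.685 -0.324  0.   ]
bottle 0.86 [343. 282.] 570 [0.708 0.228 0.   ]
bottle 0.65 [343. 221.] 698 [0.526 0.062 0.   ]
jar 0.57 [255. 238.] 2
[... 674 characters left out ...]
ssette0 0.24 [254. 256.] 1244 [ 0.41  -0.057  0.   ]
stray0 0.77 [384. 244.] 194 [ 0.694 -0.121  0.   ]
stray0 0.74 [332. 184.] 164 [0.68  0.156 0.   ]
stray0 0.47 [356. 208.] 146 [0.694 0.029 0.   ]
stray0 0.32 [286. 227.] 4892 [0.508 0.019 0.   ]
vial0 0.7 [283. 219.] 186 [0.51  0.053 0.   ]
vial0 0.4 [308. 231.] 61 [ 0.552 -0.014  0.   ]
beaker 0.68 [345. 316.] 475 [ 0.525 -0.288  0.   ]
beaker 0.6 [433. 265.] 1527 [ 0.758 -0.221  0.   ]
beaker 0.31 [324. 292.] 455 [ 0.51  -0.215  0.   ]
bottle 0.76 [331. 149.] 502 [0.752 0.341 0.   ]
jar 0.96 [406. 216.] 484 [ 0.794 -0.044  0.   ]
tray_grip 0.7 [283. 228.] 4964 [0.498 0.015 0.   ]
tray_lip 0.92 [284. 226.] 5089 [ 0.504  0.021 -0.   ]
1.3
```

Run:
```python
import cv2
a=cv2.imread('pics/side0.png');cv2.imwrite('pics/sidec.png',cv2.resize(a[100:400,150:500],None,fx=2.0,fy=2.0,interpolation=cv2.INTER_CUBIC))
a=cv2.imread('pics/scene0.png');cv2.imwrite('pics/scenec.png',cv2.resize(a[110:310,190:490],None,fx=2.6,fy=2.6,interpolation=cv2.INTER_CUBIC))
```

```text
(no output)
```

View pics/sidec.png

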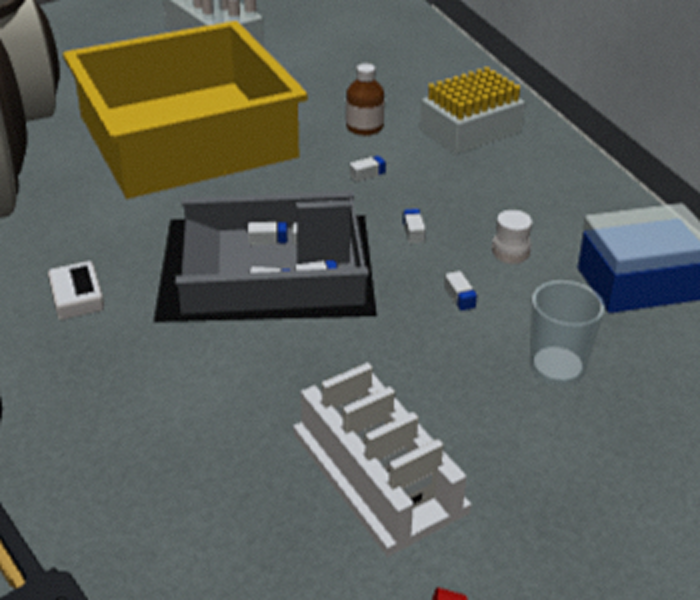

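View pics/scenec.png

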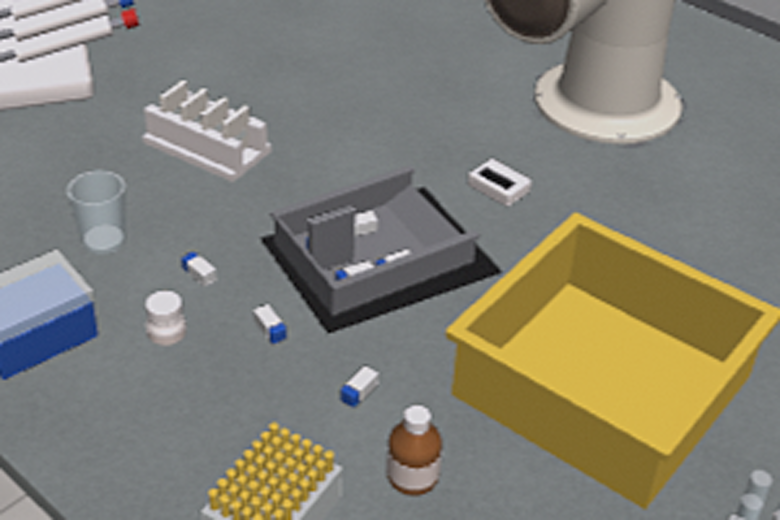

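The side view shows a rack with four cassettes (around px 340,340), the tray with its fin on the +x side and its ramp facing the robot (290,230), and the bin (240,155). Three strays are at (332,184), (356,208) and (384,244), and the jar is close to one of them at (406,216). Next I'll look from above with the wrist camera.

Run:
```python
from h import *
def look(p,a,name,things):
    robot.goto(p,down(a)); robot.wait(0.3)
    s=telemetry.read_state(); k=vision.get_calibration('wrist')
    print(name,round(s['time_s'],1),np.round(s['tcp_pos'],3),np.round(k['extrinsics'],3).tolist(),np.round(k['intrinsics'],0).tolist())
    grab('wrist',name)
    for t,z in things:
        for o in vision.outline_of(t,'wrist'):
            if o['confidence']<.3: continue
            m=o['mask'].astype(np.uint8); r=cv2.minAreaRect(cv2.findNonZero(m))
            print(t,round(o['confidence'],2),int(m.sum()),np.round(o['point']),np.round(px2w('wrist',cv2.boxPoints(r),z)[:,:2],3).tolist())
print(np.round(telemetry.read_state()['tcp_rot'],2).tolist())
for a in (0,np.pi/2,-np.pi/2):
  for z in (.3,.35,.4,.45):
    print(a,z,[None if (q:=robot.ik(p+[z],down(a))) is None else np.round(q,2).tolist() for p in ([.42,-.3],[.5,0])])
look([.42,-.33,.35],np.pi/2,'w1',[('rack',.052),('cassette0',.076)])
look([.5,0,.40],np.pi/2,'w2',[('tray',.03),('mat',.003),('vial0',.025),('stray0',.02),('jar',0.05)])
```

```text
[[0.95, 0.31, -0.0], [0.31, -0.95, 0.0], [0.0, -0.0, -1.0]]
0 0.3 [[-0.85, -0.04, 1.64, -0.0, 1.54, -0.85], [-0.24, -0.08, 1.68, -0.0, 1.55, -0.24]]
0 0.35 [[-0.85, -0.05, 1.55, -0.0, 1.64, -0.85], [-0.24, -0.09, 1.59, -0.0, 1.64, -0.24]]
0 0.4 [[-0.85, -0.05, 1.45, -0.0, 1.74, -0.85], [-0.24, -0.09, 1.49, -0.0, 1.74, -0.24]]
0 0.45 [[-0.85, -0.03, 1.34, -0.0, 1.83, -0.85], [-0.24, -0.07, 1.38, -0.0, 1.83, -0.24]]
1.5707963267948966 0.3 [[-0.85, -0.04, 1.64, -0.0, 1.54, -2.43], [-0.24, -0.08, 1.68, -0.0, 1.55, -1.81]]
1.5707963267948966 0.35 [[-0.85, -0.05, 1.55, -0.0, 1.64, -2.43], [-0.24, -0.09, 1.59, -0.0, 1.64, -1.81]]
1.5707963267948966 0.4 [[-0.85, -0.05, 1.45, -0.0, 1.74, -2.43], [-0.24, -0.09, 1.49, -0.0, 1.74, -1.81]]
1.5707963267948966 0.45 [[-0.85, -0.03, 1.34, -0.0, 1.83, -2.43], [-0.24, -0.07, 1.38, -0.0, 1.83, -1.81]]
-1.5707963267948966 0.3 [[-0.85, -0.04, 1.64, -0.0, 1.54, 0.72], [-0.24, -0.08, 1.68, -0.0, 1.55, 1.33]]
-1.5707963267948966 0.35 [[-0.85, -0.05, 1.55, -0.0, 1.64, 0.72], [-0.24, -0.09, 1.59, -0.0, 1.64, 1.33]]
-1.5707963267948966 0.4 [[-0.85, -0.05, 1.45,
[... 1181 characters left out ...]
, [0.352, -0.05], [0.408, 0.13], [0.644, 0.063]]
vial0 0.87 234 [288. 146.] [[0.501, -0.063], [0.46, -0.044], [0.467, -0.027], [0.508, -0.046]]
vial0 0.73 264 [323. 186.] [[0.574, 0.003], [0.53, 0.018], [0.536, 0.038], [0.581, 0.024]]
vial0 0.59 326 [333. 163.] [[0.527, 0.021], [0.481, 0.036], [0.488, 0.058], [0.535, 0.044]]
stray0 0.83 262 [248. 241.] [[0.662, -0.148], [0.662, -0.104], [0.686, -0.106], [0.686, -0.15]]
stray0 0.72 239 [314. 248.] [[0.683, -0.022], [0.658, -0.016], [0.67, 0.027], [0.695, 0.021]]
stray0 0.61 217 [381. 240.] [[0.649, 0.127], [0.649, 0.147], [0.701, 0.151], [0.701, 0.13]]
jar 0.96 543 [275. 286.] [[0.785, -0.1], [0.718, -0.087], [0.725, -0.048], [0.793, -0.059]]
```

Run:
```python
import cv2,numpy as np
a=cv2.imread('pics/w2.png')[60:330,180:470];b=cv2.imread('pics/w1.png')[100:300,220:410]
cv2.imwrite('pics/w2c.png',cv2.resize(a,None,fx=2.2,fy=2.2,interpolation=cv2.INTER_CUBIC))
```

```text
(no output)
```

View pics/w2c.png

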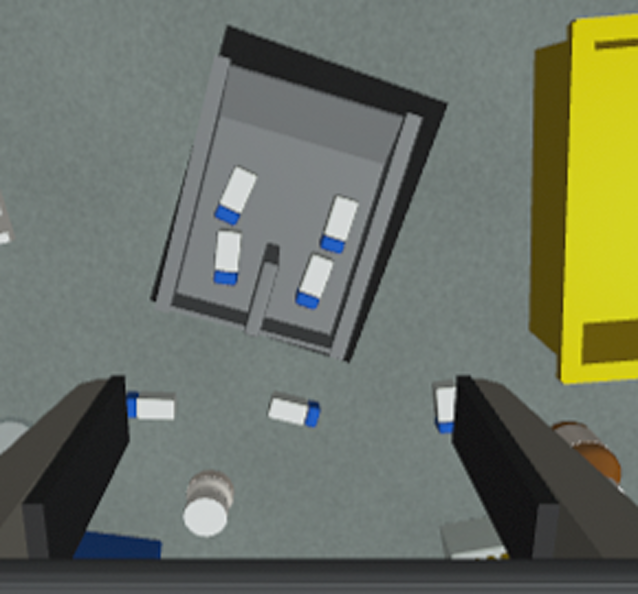

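Run:
```python
from h import *
from scipy.optimize import least_squares
K=np.array([[299,0,312],[0,299,200],[0,0,1.]]);T=np.array([[0.002,0.96,0.28,0.423],[1,-0.002,0,0],[0.001,0.28,-0.96,0.57]])
def fit(model,pts,x0):
    model=np.array(model)
    def res(p):
        c,s=np.cos(p[2]),np.sin(p[2]); W=np.c_[p[0]+c*model[:,0]-s*model[:,1],p[1]+s*model[:,0]+c*model[:,1],model[:,2]]
        q=(W-T[:,3])@T[:,:3]@K.T; return (q[:,:2]/q[:,2:]-pts).ravel()
    r=least_squares(res,x0,loss='soft_l1'); return np.round(r.x,4),np.round(r.fun.reshape(-1,2),1).tolist()
cp=lambda L:np.array(L)/2.2+[180,60]
print('tray',fit([[-.1,.075,.048],[.1,.075,.048],[-.1,-.075,.048],[.1,-.075,.048],[.03,0,.088],[.09,0,.088]],cp([[422,118],[345,357],[222,58],[160,303],[272,264],[254,330]]),[.5,0,-.28]))
print('mat',fit([[-.12,-.095,.003],[-.12,.095,.003],[.12,.095,.003],[.12,-.095,.003]],cp([[228,27],[446,103],[348,360],[152,300]]),[.5,0,-.28]))
a=np.array([[66,50],[237,22],[306,97],[100,125]])/2+[150,100]; P=px2w('side',a,.1); print('bin side',np.round(P[:,:2],3).tolist(),P.mean(0))
b=np.array([[580,213],[775,312],[665,455],[450,333]])/2.6+[190,110]; P=px2w('scene',b,.1); print('bin scene',np.round(P[:,:2],3).tolist(),P.mean(0))
for n,z,s,c in (('beaker',.045,[433,265],[228,189]),('bottle',.045,[331,149],[343,282]),('jar',.025,[406,216],[255,238])):
    print(n,px2w('side',s,z)[0][:2],px2w('scene',c,z)[0][:2])
```

```text
tray (array([ 0.4986, -0.0035, -0.2914]), [[-2.2, -0.1], [-3.6, -1.3], [2.3, -0.1], [1.9, 1.1], [0.8, -1.1], [-0.8, 2.0]])
mat (array([ 0.497 ,  0.0023, -0.3196]), [[-0.6, -0.8], [0.8, 0.0], [0.8, 1.1], [-1.0, 0.2]])
bin side [[0.345, 0.446], [0.597, 0.455], [0.614, 0.196], [0.353, 0.215]] [0.47721021 0.32793155 0.1       ]
bin scene [[0.36, 0.193], [0.35, 0.44], [0.601, 0.464], [0.621, 0.215]] [0.48322005 0.32806337 0.1       ]
beaker [ 0.72557439 -0.263868  ] [ 0.71443824 -0.27494959]
bottle [0.72075658 0.26337935] [0.73675745 0.25048192]
jar [ 0.77397572 -0.07257774] [ 0.78398288 -0.05477322]
```

The wrist image shows the tray at about crop (290,200), with two vials either side of the fin. The three strays lie in a row behind it at crop (150,408), (293,411) and (445,408), and the jar is at (207,505). I'll hover over the rack with the jaws across the cassette width to refine the cassette poses.

Run:
```python
from h import *
R=down(.17); 
for a in (.17,.17-np.pi): print(a,robot.ik([.49,-.327,.2],down(a)))
robot.goto([.4915,-.327,.20],down(.17)); robot.wait(.2)
k=vision.get_calibration('wrist'); print(np.round(k['extrinsics'],3).tolist())
im=grab('wrist','w3')
for t in ('cassette0','rack'):
  for o in vision.outline_of(t,'wrist'):
    r=cv2.minAreaRect(cv2.findNonZero(o['mask'].astype(np.uint8)))
    print(t,round(o['confidence'],2),np.round(cv2.boxPoints(r)).tolist(),np.round(px2w('wrist',cv2.boxPoints(r),.076)[:,:2],3).tolist())
cv2.imwrite('pics/w3.png',cv2.resize(im[:,:,::-1],None,fx=1.25,fy=1.25))
```

```text
0.17 [-7.93439224e-01  2.05247867e-01  1.57282713e+00 -4.44089210e-16
  1.36351766e+00 -9.63439224e-01]
-2.971592653589793 [-7.93439224e-01  2.05247867e-01  1.57282713e+00 -4.44089210e-16
  1.36351766e+00  2.17815343e+00]
[[0.985, 0.163, 0.049, 0.48], [0.17, -0.946, -0.275, -0.248], [0.001, 0.28, -0.96, 0.371], [0.0, 0.0, 0.0, 1.0]]
cassette0 0.94 [[289.0, 132.0], [339.0, 132.0], [339.0, 143.0], [289.0, 143.0]] [[0.462, -0.27], [0.509, -0.262], [0.511, -0.272], [0.463, -0.28]]
cassette0 0.92 [[292.0, 219.0], [338.0, 219.0], [338.0, 245.0], [292.0, 245.0]] [[0.478, -0.357], [0.525, -0.349], [0.531, -0.378], [0.482, -0.386]]
cassette0 0.91 [[291.0, 162.0], [339.0, 162.0], [339.0, 179.0], [291.0, 179.0]] [[0.468, -0.298], [0.515, -0.29], [0.518, -0.307], [0.471, -0.315]]
cassette0 0.74 [[291.0, 191.0], [338.0, 191.0], [338.0, 213.0], [291.0, 213.0]] [[0.472, -0.327], [0.519, -0.319], [0.524, -0.342], [0.476, -0.351]]
rack 0.57 [[276.0, 113.0], [349.0, 113.0], [349.0, 253.0], [276.0, 253.0]] [[0.447, -0.255], [0.515, -0.243], [0.544, -0.385], [0.467, -0.398]]
```

View pics/w3.png

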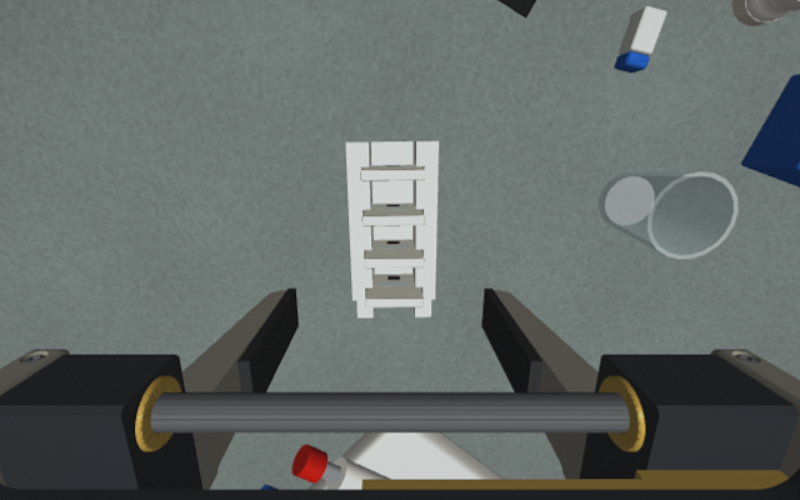

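The hover picture shows four top edges at rows ≈140, 175, 210 and 242 (original pixels), columns 290–339. That puts the rack centre at about (0.496, -0.325) with a yaw of 0.17. I'll pick the first cassette.

```bash
cat >> h.py <<'E'
RC=np.array([.4963,-.325]);RY=.17
TR=np.array([.4986,-.0035]);TY=-.2914
def tray(x,y): c,s=np.cos(TY),np.sin(TY); return TR+[c*x-s*y,s*x+c*y]
def st(m=''): s=telemetry.read_state(); print(m,'t',round(s['time_s'],1),'w',round(s['gripper_width'],3),'gf',round(float(np.max(s['gripper_force'])),1),'F',np.round(s['force'],1)); return s
def tilt(t,sgn=-1): # tool y = sgn*tray y, tool z leans to tray +x by t
    u=np.array([np.cos(TY),np.sin(TY),0]); v=np.array([-np.sin(TY),np.cos(TY),0])*sgn
    z=u*np.sin(t)+np.array([0,0,-np.cos(t)]); return np.c_[np.cross(v,z),v,z]
def cassette(i,x,y,zrel=.060,t=np.pi/4):
    p=RC+(-.054+.036*i)*np.array([-np.sin(RY),np.cos(RY)])
    R=down(RY)
    robot.open_jaws(); robot.goto([*p,.14],R); robot.move_straight([*p,.0555],R,v=.08)
    robot.gripper_close(); s=st('grip c%d'%i)
    if not .45<s['gripper_width']<.65: return False
    robot.move_straight([*p,.13],R,v=.1); robot.move_straight([*p,.2],R,v=.2); s=st('lift')
    Rt=tilt(t); q=tray(x,y)
    robot.goto([*q,.16],Rt); st('over'); robot.move_straight([*q,zrel],Rt,v=.1)
    robot.open_jaws(); robot.wait(.2)
    robot.move_straight(np.array([*q,zrel])-.08*Rt[:,2]+[0,0,.03],Rt,v=.2); return True
E
python3 - <<'E'
from h import *
print(cassette(3,-.045,-.025))
robot.goto([.46,-.03,.38],down(-np.pi/2)); grab('wrist','w4'); st()
im=cv2.imread('pics/w4.png'); cv2.imwrite('pics/w4.png',im[30:400,120:520])
E
```

```text
grip c3 t 9.9 w 0.542 gf 30.0 F [-3.6 -0.8  2.9]
lift t 11.3 w 0.536 gf 30.0 F [ 0.2  0.4 -1.2]
over t 13.4 w 0.54 gf 30.0 F [-0.3  0.  -0.1]Traceback (most recent call last):
  File "<stdin>", line 2, in <module>
  File "h.py", line 32, in cassette
    robot.goto([*q,.16],Rt); st('over'); robot.move_straight([*q,zrel],Rt,v=.1)
                                         ~~~~~~~~~~~~~~~~~~~^^^^^^^^^^^^^^^^^^^
station.MotionError: the arm cannot follow that straight line within its joint ranges
```

Run:
```python
from h import *
f=lambda q: None if q is None else np.round(q,2).tolist()
st()
for sg in (1,-1):
  for t in (0,.4,.6,.78):
    for z in (.06,.16): print(sg,t,z,f(robot.ik([*tray(-.045,-.025),z],tilt(t,sg))))
# pour: tray yaw psi, tilt t at bin
import h
for psi in (0,.6,1.2,-.6,-1.5,2.2):
    h.TY=psi
    for t in (1.2,1.4):
        print('pour',psi,t,[f(robot.ik([.48,.33,z],h.tilt(t,sg))) for sg in (1,-1) for z in (.3,)])
```

```text
t 13.4 w 0.54 gf 30.0 F [-0.3  0.  -0.1]
1 0 0.06 [-0.3, 0.02, 2.08, -0.0, 1.05, -1.58]
1 0 0.16 [-0.3, -0.13, 2.0, -0.0, 1.27, -1.58]
1 0.4 0.06 [-0.31, -0.3, 2.41, 0.01, 0.63, -1.59]
1 0.4 0.16 [-0.31, -0.49, 2.33, 0.01, 0.91, -1.59]
1 0.6 0.06 [-0.31, -0.43, 2.57, 0.03, 0.39, -1.61]
1 0.6 0.16 [-0.31, -0.68, 2.5, 0.02, 0.73, -1.6]
1 0.78 0.06 None
1 0.78 0.16 [-0.32, -0.86, 2.65, 0.03, 0.57, -1.62]
-1 0 0.06 [-0.3, 0.02, 2.08, -0.0, 1.05, 1.56]
-1 0 0.16 [-0.3, -0.13, 2.0, -0.0, 1.27, 1.56]
-1 0.4 0.06 [-0.31, -0.3, 2.41, 0.01, 0.63, 1.55]
-1 0.4 0.16 [-0.31, -0.49, 2.33, 0.01, 0.91, 1.55]
-1 0.6 0.06 [-0.31, -0.43, 2.57, 0.03, 0.39, 1.53]
-1 0.6 0.16 [-0.31, -0.68, 2.5, 0.02, 0.73, 1.54]
-1 0.78 0.06 None
-1 0.78 0.16 [-0.32, -0.86, 2.65, 0.03, 0.57, 1.53]
pour 0 1.2 [None, None]
pour 0 1.4 [[0.78, -0.16, 2.31, 4.38, 0.82, 0.64], [0.78, -0.16, 2.31, 4.38, 0.82, -2.5]]
pour 0.6 1.2 [None, [0.17, -0.64, 2.49, 1.3, 0.42, 0.13]]
pour 0.6 1.4 [[0.14, -0.58, 2.6, 2.04, 0.52, 2.53], [0.14, -0.58, 2.6, 2.04, 0.52, -0.61]]
pour 1.2 1.2 [[-0.19, -0.26, 2.25, 1.29, 1.27, 2.8], [-0.19, -0.26, 2.25, 1.29, 1.27, -0.34]]
pour 1.2 1.4 [[-0.24, -0.16, 2.31, 1.5, 1.37, 2.58], [-0.24, -0.16, 2.31, 1.5, 1.37, -0.56]]
pour -0.6 1.2 [[0.92, 0.22, 1.78, -1.25, 1.37, 0.38], [0.92, 0.22, 1.78, -1.25, 1.37, -2.76]]
pour -0.6 1.4 [None, None]
pour -1.5 1.2 [[0.79, 0.78, 1.0, -0.97, 2.12, 0.52], [0.79, 0.78, 1.0, -0.97, 2.12, -2.62]]
pour -1.5 1.4 [[0.8, 0.88, 0.97, -1.13, 2.2, 0.49], [0.8, 0.88, 0.97, -1.13, 2.2, -2.65]]
pour 2.2 1.2 [[-0.05, 0.49, 1.43, 0.93, 2.01, 2.51], [-0.05, 0.49, 1.43, 0.93, 2.01, -0.63]]
pour 2.2 1.4 [[-0.07, 0.58, 1.43, 1.06, 2.09, 2.5], [-0.07, 0.58, 1.43, 1.06, 2.09, -0.65]]
```

```bash
sed -i 's#t=np.pi/4#t=.55#' h.py
python3 - <<'E'
from h import *
Rt=tilt(.55); q=tray(-.045,-.025)
robot.goto([*q,.13],Rt); robot.move_straight([*q,.06],Rt,v=.1); st('low'); robot.open_jaws(); robot.wait(.2)
robot.goto([.46,-.03,.38],down(-np.pi/2)); im=grab('wrist'); st()
cv2.imwrite('pics/w4.png',cv2.resize(im[30:400,120:520,::-1],None,fx=1.5,fy=1.5))
E
```

```text
low t 14.7 w 0.537 gf 30.1 F [-5.8  3.3 12.3]
 t 16.9 w 1.002 gf 0.0 F [-0.4 -0.  -0.9]
```

View pics/w4.png

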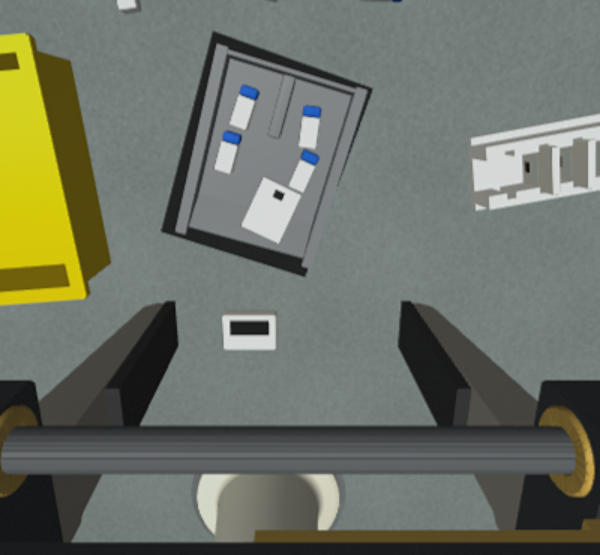

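Cassette 3 lies flat in the front of the tray, at crop (270,210), clear of the vials. I'll continue with the other three.

```bash
sed -i "s#\[\*q,.16\],Rt#[*q,.13],Rt#" h.py
python3 - <<'E'
from h import *
for i,x,y,z in ((2,-.045,.03,.066),(1,-.045,-.022,.07),(0,-.045,.028,.072)):
    if not cassette(i,x,y,z): print('FAIL',i); break
robot.goto([.46,-.03,.38],down(-np.pi/2)); im=grab('wrist'); st()
cv2.imwrite('pics/w5.png',cv2.resize(im[0:300,120:520,::-1],None,fx=1.5,fy=1.5))
E
```

```text
grip c2 t 20.9 w 0.539 gf 30.0 F [-1.3 -0.2 -0. ]
lift t 22.3 w 0.542 gf 30.0 F [-1.2 -0.3 -0.5]
over t 24.7 w 0.536 gf 30.0 F [-0.   1.   0.2]
grip c1 t 31.6 w 0.538 gf 30.0 F [0.3 0.4 0.6]
lift t 33.0 w 0.539 gf 30.0 F [-0.5  0.7 -0.5]
over t 35.2 w 0.54 gf 30.0 F [ 0.3 -0.3 -0.1]
grip c0 t 41.9 w 0.535 gf 30.0 F [ 0.1 -0.4 -0.6]
lift t 43.3 w 0.539 gf 30.0 F [ 0.2 -0.3 -1.9]
over t 45.7 w 0.54 gf 30.0 F [0.1 0.7 0.7]
 t 49.1 w 1.0 gf 0.0 F [-0.6  0.1  0. ]
```

View pics/w5.png

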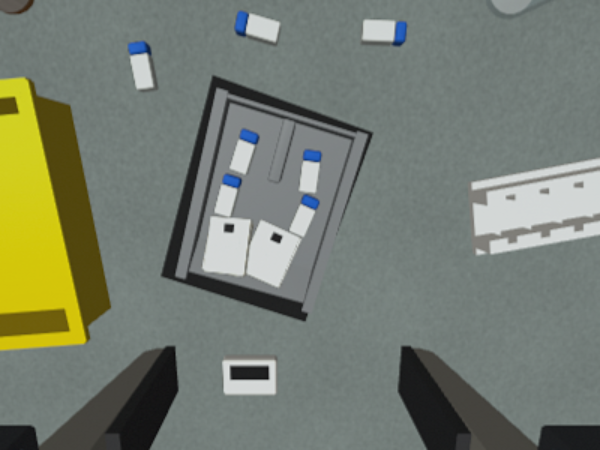

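All four cassettes are stacked in the tray at crop (228,245) and (275,253), and the rack is empty. Now the strays, with a fresh detection from above before each grasp.

```bash
cat >> h.py <<'E'
def find(guess,z=.012,cam='wrist'):
    best=None
    for k in range(3):
        grab(cam)
        for o in vision.outline_of('stray0',cam):
            if o['confidence']<.3: continue
            pts=cv2.findNonZero(o['mask'].astype(np.uint8)).reshape(-1,2)
            W=px2w(cam,pts,z)[:,:2].astype(np.float32)
            (cx,cy),(w,h),_=r=cv2.minAreaRect(W*1000); B=cv2.boxPoints(r)
            e=[B[1]-B[0],B[2]-B[1]]; e=max(e,key=np.linalg.norm)
            d=np.hypot(cx/1000-guess[0],cy/1000-guess[1])
            if d<.08 and 36<max(w,h)<60 and (best is None or d<best[0]): best=(d,np.array([cx,cy])/1000,np.arctan2(e[1],e[0]),sorted((w,h)))
        if best: break
    return best
def near(a,ref): # angle a mod pi nearest ref
    return a+np.pi*np.round((ref-a)/np.pi)
def stray(guess,shift,x,y,da,zrel,ref):
    robot.open_jaws(); robot.goto([guess[0],guess[1],.25],down(near(0 if da==0 else np.pi/2,ref))); b=find(guess); print(b)
    if b is None: return False
    a=near(b[2]+np.pi/2,ref); p=b[1]+shift
    robot.goto([*p,.12],down(a)); robot.move_straight([*p,.006],down(a),v=.12); robot.gripper_close(); s=st('grip')
    if not .15<s['gripper_width']<.32: return False
    robot.move_straight([*p,.2],down(a),v=.25); s=st('lift'); q=tray(x,y); aq=near(TY+da,a)
    robot.goto([*q,.15],down(aq)); robot.move_straight([*q,zrel],down(aq),v=.15); robot.open_jaws(); robot.wait(.2)
    robot.move_straight([*q,.18],down(aq),v=.3); return True
E
python3 - <<'E'
from h import *
print(np.round(telemetry.read_state()['qpos'],2))
print(stray([.674,-.127],[0,0],-.035,-.028,0,.055,0.)); 
print(stray([.675,.002],[.015,0],.0,.0,np.pi/2,.056,0.))
E
```

```text
[-0.33 -0.2   1.63 -0.    1.71  1.24]
(np.float64(0.004933336988595225), array([ 0.67821747, -0.12955945]), np.float32(1.5181465), [19.451383590698242, 48.53306579589844])
grip t 53.6 w 0.211 gf 30.0 F [ 0.1  0.7 -0.5]
lift t 54.5 w 0.215 gf 30.0 F [ 1.2 -0.4 -0.4]
True
(np.float64(0.007149769893961539), array([0.68207141, 0.00305563]), np.float32(1.3183507), [22.574504852294922, 45.87517547607422])
grip t 63.8 w 0.213 gf 30.0 F [-0.1  0.6 -0.4]
lift t 64.7 w 0.218 gf 30.0 F [-0.1  0.  -1. ]
True
```

Run:
```python
from h import *
print(stray([.675,.139],[0,-.016],-.035,.028,0,.055,-np.pi/2))
robot.goto([.46,-.03,.38],down(-np.pi/2)); im=grab('wrist'); k=vision.get_calibration('wrist'); st()
np.savez('w6.npz',K=k['intrinsics'],T=k['extrinsics'])
cv2.imwrite('pics/w6.png',cv2.resize(im[30:270,180:460,::-1],None,fx=2.5,fy=2.5,interpolation=cv2.INTER_CUBIC))
```

```text
(np.float64(0.03169889412631172), array([0.64524182, 0.12807889]), np.float32(0.12497944), [23.4012508392334, 47.22135925292969])
grip t 74.0 w 0.213 gf 30.0 F [-0.6 -1.   0. ]
lift t 74.9 w 0.215 gf 30.0 F [-0.1  0.2 -0.9]
True
 t 79.9 w 1.002 gf 0.0 F [ 0.4  0.6 -0.2]
```

View pics/w6.png

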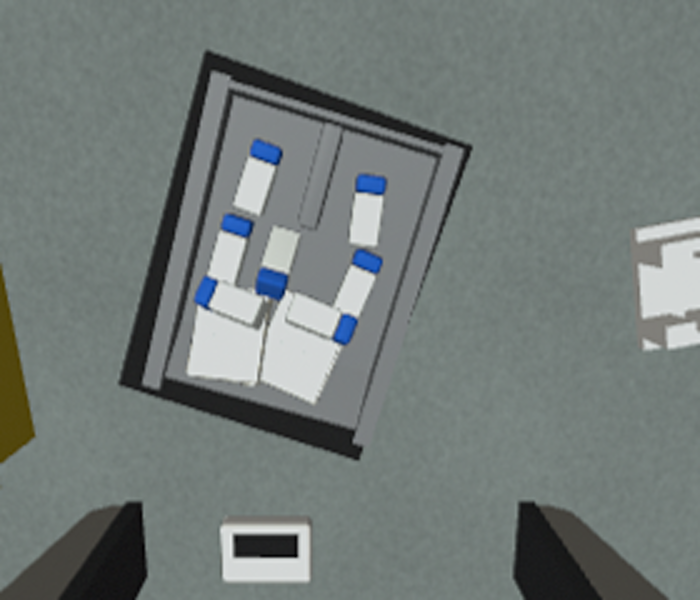

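All 11 items are in the tray. Stray 3 had been knocked about 3 cm, and the fresh look caught that. Next I'll fit the tray and mat poses from this view and plan the pour.

Run:
```python
from h import *
import h
from scipy.optimize import least_squares
d=np.load('w6.npz');K=d['K'];T=d['T']
def fit(model,pts,x0):
    model=np.array(model)
    def res(p):
        c,s=np.cos(p[2]),np.sin(p[2]); W=np.c_[p[0]+c*model[:,0]-s*model[:,1],p[1]+s*model[:,0]+c*model[:,1],model[:,2]]
        q=(W-T[:3,3])@T[:3,:3]@K.T; return (q[:,:2]/q[:,2:]-pts).ravel()
    r=least_squares(res,x0,loss='soft_l1'); return np.round(r.x,4),np.round(r.fun.reshape(-1,2),1).tolist()
cp=lambda L:np.array(L)/2.5+[180,30]
print('tray',fit([[.1,.075,.048],[-.1,.075,.048],[.1,-.075,.048],[-.1,-.075,.048],[.09,0,.088],[.03,0,.088]],cp([[213,71],[143,387],[466,147],[364,447],[334,126],[310,227]]),[.5,0,-.28]))
print('mat',fit([[.12,.095,.003],[.12,-.095,.003],[-.12,-.095,.003],[-.12,.095,.003]],cp([[207,50],[471,147],[360,460],[120,383]]),[.5,0,-.28]))
fin=px2w('wrist',cp([[334,126],[310,227]]),.088); print(fin, np.arctan2(*(fin[0]-fin[1])[1::-1]))
B=np.array([.48,.328]); ts=np.linspace(0,1.45,12)
for psi in np.arange(-3,3.1,.3):
  h.TY=psi; u=np.array([np.cos(psi),np.sin(psi)])
  for sg in (1,-1):
    q=[robot.ik([*(B+.03*u),.28],h.tilt(t,sg)) for t in ts]
    if any(v is None for v in q): continue
    q=np.array(q); print(round(psi,1),sg,'step',round(np.abs(np.diff(q,axis=0)).max(),2),np.round(q[0],2),np.round(q[-1],2))
```

```text
tray (array([ 0.4981, -0.0073, -0.2726]), [[3.1, 2.9], [4.2, -1.0], [-5.0, 0.6], [-0.2, -2.4], [0.1, -0.9], [-1.2, 0.4]])
mat (array([ 0.495 ,  0.0005, -0.3208]), [[-0.2, -0.3], [1.3, -0.4], [-0.2, 0.4], [-0.4, 0.7]])
[[ 0.58360526 -0.03137621  0.088     ]
 [ 0.52763637 -0.01726629  0.088     ]] -0.24695685907558368
-2.1 1 step 0.14 [ 0.36  0.07  1.57 -0.    1.51  0.89] [ 0.6   1.11  0.67 -0.95  2.6   0.64]
-2.1 -1 step 0.14 [ 0.36  0.07  1.57 -0.    1.51 -2.25] [ 0.6   1.11  0.67 -0.95  2.6  -2.5 ]
-1.8 1 step 0.11 [ 0.35  0.08  1.55 -0.    1.51  0.58] [ 0.69  1.    0.85 -1.06  2.39  0.56]
-1.8 -1 step 0.11 [ 0.35  0.08  1.55 -0.    1.51 -2.57] [ 0.69  1.    0.85 -1.06  2.39 -2.58]
-1.5 1 step 0.12 [ 0.34  0.1   1.53 -0.    1.51  0.27] [ 0.77  0.86  1.08 -1.15  2.16  0.54]
-1.5 -1 step 0.12 [ 0.34  0.1   1.53 -0.    1.51 -2.87] [ 0.77  0.86  1.08 -1.15  2.16 -2.6 ]
-1.2 1 step 0.13 [ 0.34  0.12  1.51 -0.    1.51 -0.03] [ 0.84  0.71  1.32 -1.24  1.93  0.55]
0.6 -1 step 0.55 [ 0.4   0.22  1.4  -0.    1.52  1.37] [ 0.18 -0.33  2.53  2.39  0.64 -0.98]
0.9 -1 step 0.25 [ 0.42  0.21  1.4 
[... 264 characters left out ...]
.44  0.17  1.46 -0.    1.52  0.21] [-0.14  0.37  1.82  1.25  1.79 -0.67]
2.1 -1 step 0.13 [ 0.44  0.15  1.48 -0.    1.51 -0.09] [-0.07  0.54  1.57  1.13  2.   -0.68]
2.4 1 step 0.12 [ 0.44  0.12  1.51 -0.    1.51  2.75] [0.02 0.71 1.32 1.01 2.21 2.45]
2.4 -1 step 0.12 [ 0.44  0.12  1.51 -0.    1.51 -0.39] [ 0.02  0.71  1.32  1.01  2.21 -0.7 ]
2.7 1 step 0.1 [ 0.43  0.1   1.53 -0.    1.51  2.44] [0.11 0.86 1.08 0.9  2.41 2.4 ]
2.7 -1 step 0.1 [ 0.43  0.1   1.53 -0.    1.51 -0.7 ] [ 0.11  0.86  1.08  0.9   2.41 -0.74]
3.0 1 step 0.12 [ 0.42  0.08  1.55 -0.    1.51  2.13] [0.21 1.   0.85 0.75 2.61 2.29]
3.0 -1 step 0.12 [ 0.42  0.08  1.55 -0.    1.51 -1.01] [ 0.21  1.    0.85  0.75  2.61 -0.85]
```

```bash
sed -i 's/^TR=.*/TR=np.array([.498,-.0073]);TY=-.27/' h.py
python3 - <<'E'
from h import *
R=tilt(0,1); p=tray(.041,0)
robot.goto([*p,.15],R); robot.move_straight([*p,.054],R,v=.08); st('down'); robot.gripper_close(); s=st('grip')
robot.move_straight([*p,.084],R,v=.04); robot.wait(.3); s=st('lift'); print(s['torque'],np.round(s['tcp_pos'],4))
a=grab('side'); b=grab('scene')
cv2.imwrite('pics/lift.png',np.vstack([cv2.resize(x[...,::-1],None,fx=2.4,fy=2.4) for x in (a[170:280,200:440],b[140:260,230:470])]))
E
```

```text
down t 83.7 w 1.004 gf 0.0 F [ 0.2  0.4 -0.1]
grip t 84.8 w 0.128 gf 30.0 F [-0.5  0.3 -0.5]
lift t 86.0 w 0.131 gf 30.0 F [-0.1 -0.1 -4.9]
[ 0.01123958 -0.33329534 -0.05892136] [ 0.5374 -0.0182  0.0838]
```

View pics/lift.png

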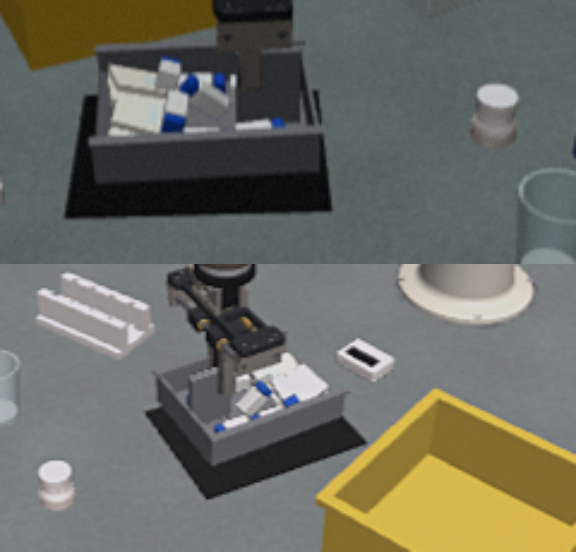

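The tray hangs level in the grip with the whole load inside, and the weight reads 4.9 N. Next I'll carry it to the bin and pour.

```bash
cat > pour.py <<'E'
from h import *
import h
R0=tilt(0,1); p=tray(.041,0)
g=np.array([.041,0,.051]); lip=np.array([-.1,0,.023])
PSI=-1.5; B=np.array([.48,.328]); h.TY=PSI; u=np.array([np.cos(PSI),np.sin(PSI),0])
L=np.array([*(B+.045*u[:2]),.15])
def pose(t):
    X=np.cos(t)*u+np.array([0,0,np.sin(t)]); Z=-np.sin(t)*u+np.array([0,0,np.cos(t)])
    return L-(X*(lip-g)[0]+Z*(lip-g)[2]), h.tilt(t,1)
E
python3 - <<'E'
from pour import *
f=lambda t: robot.ik(*pose(t))
for t in (0,.4,.8,1.2,1.45,1.5): q=f(t); print(t,np.round(pose(t)[0],3),None if q is None else np.round(q,2))
robot.move_straight([*p,.28],R0,v=.12); st('up')
P0,Rp=pose(0); P=P0+[0,0,.1]
try: robot.move_straight(P,Rp,v=.1); print('straight')
except robot.MotionError as e: print(e); robot.goto(P,Rp)
s=st('over'); robot.move_straight(P0,Rp,v=.1); st('at')
E
```

```text
0 [0.493 0.142 0.178] [ 0.05  0.03  1.81 -0.    1.3  -0.03]
0.4 [0.492 0.164 0.231] [ 0.33  0.13  1.64 -0.39  1.48  0.31]
0.8 [0.489 0.205 0.271] [ 0.56  0.36  1.44 -0.7   1.74  0.51]
1.2 [0.485 0.258 0.292] [ 0.71  0.65  1.22 -0.97  2.01  0.56]
1.45 [0.482 0.294 0.293] [ 0.77  0.84  1.09 -1.16  2.16  0.53]
1.5 [0.482 0.301 0.293] [ 0.78  0.87  1.06 -1.2   2.19  0.51]
up t 87.9 w 0.127 gf 30.0 F [ 0.8 -1.  -5.7]
straight
over t 89.7 w 0.126 gf 30.0 F [-0.5 -0.7 -5.6]
at t 90.9 w 0.128 gf 30.0 F [-0.2  0.1 -4.7]
```

Run:
```python
from pour import *
for t in (.4,.8,1.2,1.48):
    P,R=pose(t); robot.move_straight(P,R,v=.06 if t<1 else .08)
    if t>.7: robot.wait(.3)
    st(t)
robot.wait(1); s=st('tipped')
a=grab('scene'); b=grab('side')
cv2.imwrite('pics/pour.png',np.hstack([cv2.resize(x[...,::-1],None,fx=1.9,fy=1.9) for x in (a[140:330,290:490],b[70:260,140:340])]))
```

```text
0.4 t 92.0 w 0.127 gf 30.0 F [-0.8 -0.3 -6. ]
0.8 t 93.4 w 0.126 gf 30.0 F [ 0.2 -1.  -3.9]
1.2 t 94.6 w 0.129 gf 30.0 F [-0.7  0.5 -3.1]
1.48 t 95.5 w 0.13 gf 30.0 F [ 0.7  0.3 -2.5]
tipped t 96.5 w 0.127 gf 30.0 F [ 0.3  0.3 -3.4]
```

View pics/pour.png

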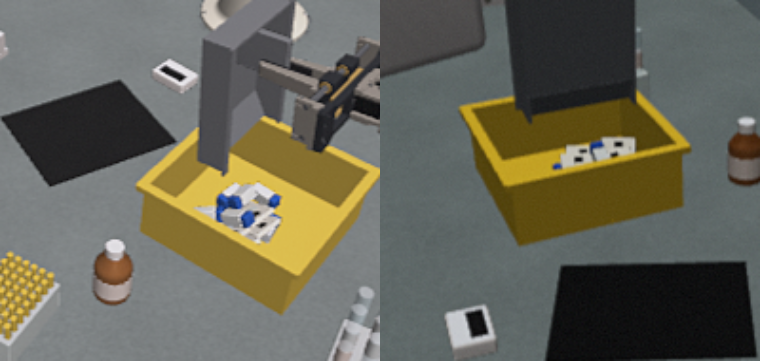

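The load is in the bin and the tray is empty, reading about 3 N. I'll bring it upright and set it back on the mat.

Run:
```python
from pour import *
for t in (1.0,.5,0): P,R=pose(t); robot.move_straight(P,R,v=.12)
robot.move_straight(P+[0,0,.1],R,v=.2); st('up')
h.TR=np.array([.496,.0015]); h.TY=-.32; p=h.tray(.041,0); R=h.tilt(0,1)
robot.move_straight([*p,.28],R,v=.12); robot.move_straight([*p,.075],R,v=.15); robot.move_straight([*p,.055],R,v=.03); st('down')
robot.open_jaws(); robot.wait(.3); robot.move_straight([*p,.2],R,v=.15); 
robot.goto([.46,-.03,.38],down(-np.pi/2)); a=grab('wrist'); s=grab('scene'); st('end')
cv2.imwrite('pics/end.png',np.hstack([cv2.resize(x[...,::-1],None,fx=1.5,fy=1.5) for x in (a[30:280,170:470],s[140:390,290:490])]))
```

```text
up t 99.5 w 0.128 gf 30.0 F [-1.   0.1 -3.8]
down t 103.3 w 0.129 gf 30.0 F [-0.2 -0.1 -3.1]
end t 108.3 w 0.999 gf 0.0 F [ 0.2 -0.8 -0.4]
```

View pics/end.png

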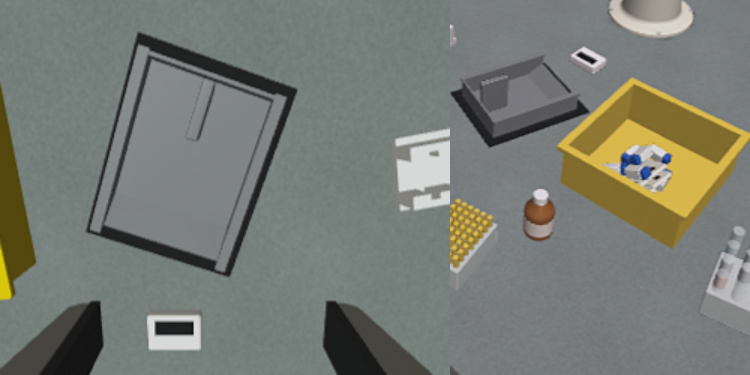

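The tray stands empty and centred on its mat, and the load lies in the bin. Handing in.

```bash
python3 -c "
from h import *
print(robot.close_job()); st()"
```

```text
the job is handed in; nothing more can be done
None
the job is handed in; nothing more can be done
```

The job is handed in: all four cassettes and all seven vials went from the tray into the bin, and the empty tray is back upright and released on its mat; the robot's clock read 108 s of the 210 s allowed, and no verdict came back.

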